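# Switch off the tumbler and hold its guard gate ajar past a sagging bolt

### The job

Turn the tumbler's black speed dial anticlockwise to its off stop; then take the red grip of the sagging barrel bolt on the yellow guard gate, lift it so that its nose clears the bent-up lip of the keeper while drawing it back out of the keeper without forcing it, and swing the gate about 25 degrees open towards the robot. The gate springs shut if let go, so finish while still holding it ajar, at rest; leave the other things on the bench where they are.

Things in the scene. Friction and masses are not known exactly. Their poses are not given: they have to be found in the camera images.
- speed (a joint): Speed dial's angle in rad: 0 at the off stop, growing clockwise seen from above, up to 4.2; it turns with 0.04 N m of friction, stays where it is left, and starts 0.7 to 1.4 from off. A white mark on top of the bar, on its -x half, points to the long red tick on the box at off.
- speed_grip (a point): Point on the dial's vertical axis at the height to grip it, about 87 mm above the bench: the black dial, 44 mm across, has an upright bar grip 42 mm long (along this point's x), 14 mm thick (along its y) and 32 mm high, reaching 7 mm above and 25 mm below this point; the point turns with the dial. The dial sits on top of a fixed blue control box 130 x 130 x 50 mm
- guard: The whole fixed tumbler guard; origin on the bench under the closed gate's middle plane. Its x points away from the robot through the gate to the blue barrel, its y along the closed gate from the hinge to the latch. Grey base plate 20 mm high, its front edge 40 mm before the origin; hinge post at y = -180 mm, 160 mm high; latch post at y = +141 mm, 130 mm high; barrel behind the gate, 150 mm high
- gate: The yellow-framed gate, 265 mm long, 20 mm thick, from 45 to 135 mm above the bench; origin on its hinge axis (guard's y = -160 mm) at bench height; y along the gate towards the latch, x through it away from the robot. It carries the bolt, in two steel guide loops that stand on its top rail, up to 188 mm above the bench, at y = 100 and y = 250 mm
- gate_hinge (a point): Point on the gate's vertical hinge axis, 135 mm above the bench, with the guard's axes
- gate_swing (a joint): Gate angle in rad: 0 shut, growing as the latch end swings towards the robot (anticlockwise seen from above), up to 1.2; a spring pulls it shut with 0.7 N m when shut and 1 N m at 0.44 rad
- bolt_grip (a point): Point on the axis of the bolt's red upright grip, at half its useful height, 205 mm above the bench when sagged: a cylinder 20 mm in diameter from 25 mm below to 20 mm above this point, on a thin stem on the bolt's rod (12 mm thick, axis 50 mm below this point). Axes as the gate's. When the bolt is home the grip stands at the gate's y = 205 mm, 45 mm from the guide loop on the latch side
- bolt_draw (a joint): How far the bolt is drawn back towards the hinge (along the gate's -y), in m: 0 home, at most 0.045; about 1 N of friction, stays where it is left. With the nose sagged the lip stops it at about 0.006; the nose is wholly out of the keeper from 0.027 on, and only then can the gate swing
- bolt_lift (a joint): How far the bolt is lifted in its tall guide loops, in m: 0 sagged under its own weight (0.15 to 0.3 kg), at most 0.018. The nose clears the lip from 0.009 on; it drops again when let go
- keeper: Steel fork on the latch post, open at the top: two upright prongs 45 mm high (130 to 175 mm above the bench), 18 mm apart in x, 26 mm long in y, holding the bolt's nose between them; at the gate-side end the lower plate is bent up into a lip. Its frame is the guard's frame
- keeper_lip (a point): Middle of the bent-up lip's upper edge, 146 mm above the bench; the lip is 6 mm thick in y. The brass nose, 12 mm thick and hanging 9 mm below this edge, stands behind it when the bolt is home
- dish: small steel bowl, 84 mm across, 30 mm high, loose; not part of the job. Origin at its underside
- driver: orange-handled screwdriver lying flat, loose; not part of the job. Origin at its underside
- bottle: white bottle with blue cap, 64 mm across, 170 mm high, loose; not part of the job. Origin at its underside
- jar: glass jar with steel lid, 72 mm across, 85 mm high, loose; not part of the job. Origin at its underside
- spool: copper-coloured spool, 70 mm across, 48 mm high, loose; not part of the job. Origin at its underside
- cup: aluminium cup, 70 mm across, 80 mm high, loose; not part of the job. Origin at its underside

How it is judged (in metres and radians):
On the way, in this order (a step that is already met when the one before it is completed fails the run):
1. the speed dial is turned to its off stop (value of joint speed below 0.08 rad and value of joint bolt_draw below 0.01 m), for 0.2 s.
2. the bolt is drawn out of the keeper, held by the fingers (value of joint speed below 0.08 rad and value of joint bolt_draw above 0.027 m and contact force between the fingers and gate above 0.5 N), for 0.1 s.
3. the gate is pulled ajar (value of joint speed below 0.08 rad and value of joint bolt_draw above 0.027 m and value of joint gate_swing between 0.26 and 0.61 rad and contact force between the fingers and gate above 1 N), for 0.2 s.
At the end, for the whole second after the job is handed in: The dial is within 0.08 rad of its off stop; the bolt is drawn back at least 27 mm, clear of the keeper; the fingers hold the gate or its bolt (over 1 N), with nothing else propping it, at rest (under 0.05 rad/s) between 0.26 and 0.61 rad (15 to 35 degrees) open (all of step 3 and velocity of joint gate_swing between -0.05 and 0.05 rad/s and contact force between gate and dish below 0.1 N and contact force between gate and driver below 0.1 N and contact force between gate and bottle below 0.1 N and contact force between gate and jar below 0.1 N and contact force between gate and spool below 0.1 N and contact force between gate and cup below 0.1 N); the arm keeps its last pose, push and grip.
It fails at once if the bolt was forced against the keeper (over 40 N) (contact force between keeper and anything else above 40 N).
It fails at once if another thing on the bench was moved more than 30 mm (distance of any of dish, driver, bottle, jar, spool, cup from where it was at the start of the episode above 0.03 m).
It also fails if it takes over 45 s, if anything falls off the work surface, if the arm or the gripper's body presses on something with over 40 N, if the wrist force passes 120 N, or if a joint passes its speed limit or range.

### The arm

A 6-joint arm with a two-finger parallel gripper is mounted at the origin on the work surface. World frame = base frame: x ahead of the robot, y to its left, z up, the work surface at z = 0. Lengths are in m, angles in degrees, forces in N, time in s.
With the tool pointing down it reaches from about 0.275 to 0.825 m from the base axis. Payload 4.9 kg.
Tool frame: the origin (TCP) lies midway between the tips of the shut fingers; the grasp point (between the pads) lies 19 mm behind it (env.hold_point_z is the distance from the TCP to the grasp point, in m); z points along the fingers, y is the line along which they close (so a half turn about z gives the same grasp; the last joint's range is limited). The gripper opens to 85 mm and grips with 20 to 120 N. Pads are 22 mm wide; open, the fingers measure 114 mm over their backs; the gripper's body (76 mm by 85 mm) begins 54 mm behind the grasp point. The pads swing forward as they close: fully open they stand 13 mm farther back than shut.
Start: joints at [-82.002, 18.69, -11.035, 60.275, 0, 82.311], TCP at [0.149, -0.53, 0.231] pointing down, gripper open.
Joint ranges: [-152.03, 152.03], [-55.5, 102.48], [-74.3, 77.21], [-110.64, 120.58], [-84.22, 78.4], [-180, 180]. Speed limits (degrees/s): [147.25, 147.25, 180, 180, 180, 180].

### API

Orientations are given as [roll, pitch, yaw] about the fixed x, y, z axes, in that order (R = Rz(yaw) Ry(pitch) Rx(roll)).
In Python, from cell import env gives the robot as it stands. The module is installed in compiled form; this text tells all that it offers.
- The arm moves only by the tool jog_arm, never from a script. Its argument "increments" is a list of rows, each a list of 2 entries, a list of its own where there are three numbers: the shift along the tool's x, y, z in cm, then the turn about the tool's z in rad. In form: [[[dx, dy, dz], spin], ...]. A call has 1 to 5 rows; each row shifts and turns the commanded pose from where the row before left it, along the tool's axes as they then stand; what a row does not reach is not made up. A row lasts 1/10 s, in which the tool goes at most 50 mm and 8.59 degrees, less where a joint would pass 70% of its speed; a pose out of reach is approached as far as the arm can. A call is refused whole if a number of a shift passes 5 or a number of a turn 0.15, either way. A call with a gripper value outside its range is refused whole. "fingers" is the opening, from -1 (shut) to 1 (fully open), set as the call begins (left out, the last holds). The fingers move at their own pace and stop on an object; "force" is the grip in N (left out, the last holds). Time passes only in rows, so rows that do not move let the fingers close. It gives the time, the measured TCP pose, the force, the opening and the grip force at its end, in the units of the state.
- env.read_state(): the state, without advancing time (a new reading comes with each control period).
- env.snapshot(name): name is "scene" or "top"; returns (picture, depth): 384x512x3 uint8, blue, green, red; 384x512 float32, m along the optical axis (not along the pixel's ray), 0 where there is no reading.
- env.camera_params(name): a dict with "fov_y" (degrees; the focal length in pixels is half the picture's height over the tangent of half this angle, whatever the lens; pixels are square), "cx", "cy" (the principal point, pixels), "k1" (the pictures are not rectified: a ray, as slopes to the right and down, at radius r is drawn at 1 + k1 r^2 times it, then the intrinsics apply), "position" and "rotation" of the camera in the world. Camera axes: x right, y down, z forward; pixel columns grow to the right and rows downward; lengths in m; the calibration is good to about 2 mm. A picture is of the moment at which its call begins. camera_params takes no time and is no camera call.
- env.close_job(): hands the job in; it is judged then, once.
Trained networks look in the newest picture that a camera, given by its name, has taken for a name from the list of things; names that differ only in an ending like _2 or _b are one class to them, and where a whole thing is asked for, a point or a joint stands for the part that bears it (a point fixed in the world has none). Each returns a list of dicts, best first, with "conf" (0 to 1); they miss things now and then, are a little off and sometimes report something else, mostly with a low value. They report only what shows in the picture. A call takes as long as a camera call.
- env.search_frame(camera, query): "location" ([x, y, z] in m, in world coordinates, good to about 4 mm: the middle of the surface that is visible of it).
- env.outline_of(camera, query): "pixels" (384x512 bool, what is visible of it).
The state is a dict: "time_s": time; "joint_positions": joint angles; "qd": joint speeds; "effort": joint torques, N m; "tool_pos": TCP position; "tool_rot": TCP orientation; "wrist_force": force on the tool from outside, world axes, zero at the start; "ft_torque": the same for the moment, N m; "width": finger opening in m; "gripper_force": force on a finger pad.
Only numpy, scipy, OpenCV 4.12 (cv2) and the standard library are available. Lean on these libraries where they do the work, as an engineer would, in place of code of your own. Each camera call takes 0.05 s, during which the arm holds its last target. There are 200 camera calls.

## Working session

There is one attempt and no reset: what is moved stays moved. The work goes in short steps, Python scripts to look and compute and a tool call to move; the robot and the scene stay as the last step left them, time stands still between calls to the robot, and variables do not carry over. Pictures are saved under pics/ and viewed, at most 10 in all, crops included, and the job is handed in when it is done.

Besides the shell and the picture viewer there is one more tool, called after ">>>" as name([rows], argument=value, ...), one row to a line, values as JSON. jog_arm: Moves the arm, as the interface text tells. Its arguments: {"type":"object","properties":{"increments":{"type":"array"},"fingers":{"type":"number"},"force":{"type":"number"}},"required":["increments"]}

```bash
mkdir -p pics; cat > h.py <<'E'
import numpy as np, cv2
from cell import env
from scipy.spatial.transform import Rotation as R
def cloud(name):
    im,d=env.snapshot(name); p=env.camera_params(name)
    h,w=d.shape; f=h/2/np.tan(np.radians(p["fov_y"])/2)
    K=np.array([[f,0,p["cx"]],[0,f,p["cy"]],[0,0,1]])
    # invert r_d = r(1+k1 r^2)
    v,u=np.mgrid[:h,:w]; a=(u-p["cx"])/f; b=(v-p["cy"])/f
    x,y=a.copy(),b.copy()
    for _ in range(20):
        s=1+p["k1"]*(x*x+y*y); x=a/s; y=b/s
    P=np.stack([x*d,y*d,d],-1)@np.array(p["rotation"]).T+np.array(p["position"])
    P[d==0]=np.nan
    return im,d,P
E
python3 - <<'E'
from h import *
print(env.read_state())
for n in("scene","top"):
    im,d,P=cloud(n); cv2.imwrite(f"pics/{n}0.png",im); np.save(n,P); cv2.imwrite(n+"_im.png",im)
    print(n,env.camera_params(n)["position"])
    for q in("speed_grip","bolt_grip","keeper_lip","gate_hinge","keeper","gate","guard","dish","driver","bottle","jar","spool","cup"):
        r=env.search_frame(n,q)
        print(q,[(np.round(k["location"],3).tolist(),round(k["conf"],2)) for k in r[:2]])
E
```

```text
{'time_s': 0.0, 'joint_positions': array([-8.20017527e+01,  1.87320221e+01, -1.10932371e+01,  6.02751247e+01,
        1.48628679e-03,  8.23092328e+01]), 'qd': array([-0.00566327, -0.16875471,  0.12417112, -0.09565866,  0.06194301,
        0.11728989]), 'effort': array([ 6.37320300e-04, -4.43398798e+01,  2.62439275e+01,  1.52683840e-02,
        1.66805637e-05,  9.44052772e-06]), 'tool_pos': array([ 0.14864823, -0.5289124 ,  0.23049518]), 'tool_rot': array([-1.79900718e+02, -1.49069315e-02,  1.56890003e+01]), 'wrist_force': array([-0.35605208, -1.08254937, -1.25755476]), 'ft_torque': array([-0.03555914,  0.02374353, -0.05967338]), 'gripper_force': 0.0, 'width': 0.08555204988676277}Traceback (most recent call last):
  File "<stdin>", line 4, in <module>
  File "h.py", line 13, in cloud
    P=np.stack([x*d,y*d,d],-1)@np.array(p["rotation"]).T+np.array(p["position"])
      ~~~~~~~~~~~~~~~~~~~~~~~~~~~~~~~~~~~~~~~~~~~~~~~~~~^~~~~~~~~~~~~~~~~~~~~~~~
ValueError: operands could not be broadcast together with shapes (384,512) (3,)
```

```bash
sed -i 's/np.array(p\["rotation"\]).T/R.from_euler("xyz",p["rotation"],degrees=True).as_matrix().T/' h.py
python3 - <<'E'
from h import *
for n in("scene","top"):
    im,d,P=cloud(n); cv2.imwrite(f"pics/{n}0.png",im); np.save(n,P); cv2.imwrite(n+"_im.png",im)
    print(n,env.camera_params(n)["position"],env.camera_params(n)["rotation"])
    for q in("speed_grip","bolt_grip","keeper_lip","gate_hinge","keeper","gate","guard","dish","driver","bottle","jar","spool","cup"):
        r=env.search_frame(n,q)
        print(q,[(np.round(k["location"],3).tolist(),round(k["conf"],2)) for k in r[:2]])
    print(np.nanpercentile(P[...,2],[5,30,50,70]))
E
```

```text
scene [ 1.00586111 -0.68234344  0.73386553] [-125.90884421    0.90164992   36.11861987]
speed_grip [([0.478, 0.342, 0.067], 0.4)]
bolt_grip [([0.614, -0.083, 0.161], 0.63)]
keeper_lip [([0.617, 0.015, 0.153], 0.71)]
gate_hinge [([0.766, -0.174, 0.074], 0.79)]
keeper []
gate [([0.618, -0.139, 0.133], 0.94)]
guard [([0.767, -0.172, 0.076], 0.81)]
dish [([0.403, 0.075, 0.017], 0.74)]
driver [([0.445, -0.163, 0.022], 0.57)]
bottle [([0.702, 0.403, 0.084], 0.71), ([0.505, -0.474, 0.056], 0.28)]
jar [([0.388, -0.422, 0.055], 0.65)]
spool [([0.629, -0.471, 0.045], 0.59), ([0.703, 0.403, 0.085], 0.41)]
cup [([0.504, -0.473, 0.055], 0.76)]
[-0.2611095  -0.00041751  0.00233798  0.07178479]
top [ 0.38836685 -0.0189268   1.13803232] [-171.00807568   -1.17161726  -88.48024453]
speed_grip [([0.47, 0.341, 0.078], 0.75)]
bolt_grip [([0.611, -0.08, 0.159], 0.83)]
keeper_lip [([0.595, 0.026, 0.146], 0.49), ([0.61, -0.075, 0.162], 0.27)]
gate_hinge [([0.714, -0.13, 0.054], 0.79), ([0.591, 0.02, 0.142], 0.74)]
keeper [([0.591, 0.021, 0.147], 0.56), ([0.61, -0.074, 0.161], 0.45)]
gate [([0.608, -0.131, 0.139], 0.92)]
guard [([0.713, -0.13, 0.053], 0.74), ([0.608, -0.13, 0.138], 0.36)]
dish [([0.418, 0.071, 0.02], 0.89), ([0.596, 0.024, 0.145], 0.28)]
driver [([0.434, -0.158, 0.023], 0.56)]
bottle [([0.683, 0.414, 0.111], 0.56), ([0.366, -0.406, 0.081], 0.2)]
jar [([0.367, -0.403, 0.084], 0.94)]
spool [([0.616, -0.467, 0.052], 0.71)]
cup [([0.506, -0.484, 0.049], 0.81)]
[-7.51889818e-01 -1.25147509e-03  7.45780696e-04  3.92928124e-03]
```

View pics/top0.png

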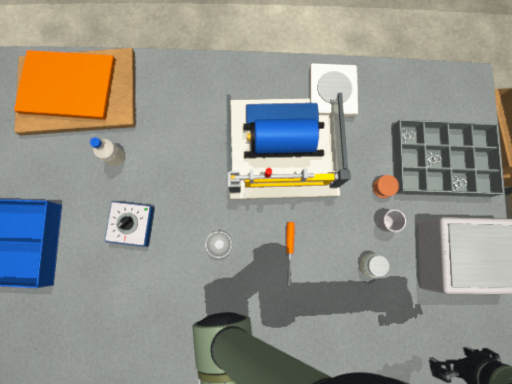

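View pics/scene0.png

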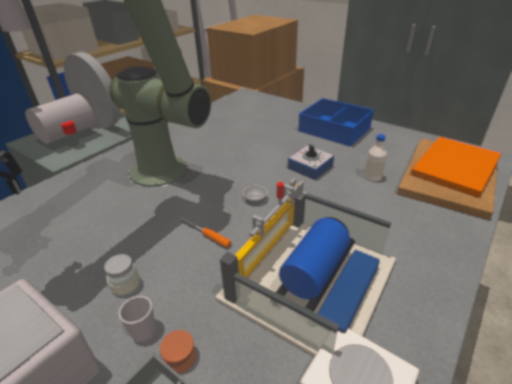

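```bash
python3 - <<'E'
from h import *
im=cv2.imread("top_im.png"); P=np.load("top.npy")
a=cv2.resize(im[195:250,98:163],None,fx=6,fy=6,interpolation=cv2.INTER_CUBIC)
b=cv2.resize(im[160:200,222:356],None,fx=5.9,fy=5.9,interpolation=cv2.INTER_CUBIC)
c=np.zeros((a.shape[0]+b.shape[0],800,3),np.uint8); c[:a.shape[0],:a.shape[1]]=a; c[a.shape[0]:,:b.shape[1]]=b
cv2.imwrite("pics/crop.png",c[:600])
for n in("top","scene"):
    im=cv2.imread(n+"_im.png"); P=np.load(n+".npy")
    B,G,Rr=[im[...,i].astype(int) for i in range(3)]
    z=P[...,2]; near=(np.abs(P[...,0]-.6)<.12)&(np.abs(P[...,1]+.07)<.2)
    red=(Rr>120)&(G<70)&(B<70)&near&(z>.17)
    print(n,"red",red.sum(),P[red].mean(0),P[red].min(0),P[red].max(0))
    yel=(Rr>150)&(G>120)&(B<90)&near&(z>.125)&(z<.145)
    Q=P[yel]; L=cv2.fitLine(Q[:,:2].astype(np.float32),cv2.DIST_HUBER,0,.01,.01).ravel()
    print("yel",len(Q),L,Q.min(0),Q.max(0), np.degrees(np.arctan2(L[1],L[0])))
    dk=(np.hypot(P[...,0]-.475,P[...,1]-.341)<.09)
    box=dk&(abs(z-.05)<.006)
    r=cv2.minAreaRect(P[box][:,:2].astype(np.float32)); print("box",box.sum(),r)
    bar=dk&(z>.083)
    r=cv2.minAreaRect(P[bar][:,:2].astype(np.float32)); print("bar",bar.sum(),r,P[bar].mean(0))
E
```

```text
top red 37 [ 0.60496082 -0.07211174  0.22062466] [ 0.59869008 -0.07779559  0.19884383] [ 0.61393792 -0.06440935  0.22754655]
yel 335 [ 0.07968903 -0.9968198   0.60634947 -0.12088262] [ 0.59490184 -0.26984454  0.12541964] [ 0.62728244 -0.01066202  0.14014117] -85.429306
box 1401 ((0.47183576226234436, 0.3501923680305481), (0.130158469080925, 0.12753093242645264), 85.23265838623047)
bar 75 ((0.4706159234046936, 0.351824551820755), (0.014636878855526447, 0.04182124510407448), 45.86922073364258) [0.46978083 0.35093237 0.09242028]
scene red 23 [ 0.61191349 -0.0786815   0.22329759] [ 0.60506634 -0.0853369   0.21864157] [ 0.61740718 -0.07166322  0.22558826]
yel 222 [ 0.0941286  -0.99556005  0.6179358  -0.2129627 ] [ 0.60281247 -0.26924919  0.12908621] [ 0.6301265  -0.04440901  0.13830029] -84.59883
box 523 ((0.4694371521472931, 0.3459830582141876), (0.12979187071323395, 0.1304025501012802), 85.01335144042969)
bar 33 ((0.4690430164337158, 0.3468281030654907), (0.012677774764597416, 0.0426269955933094), 48.06175231933594) [0.47206444 0.34360116 0.09042115]
```

View pics/crop.png

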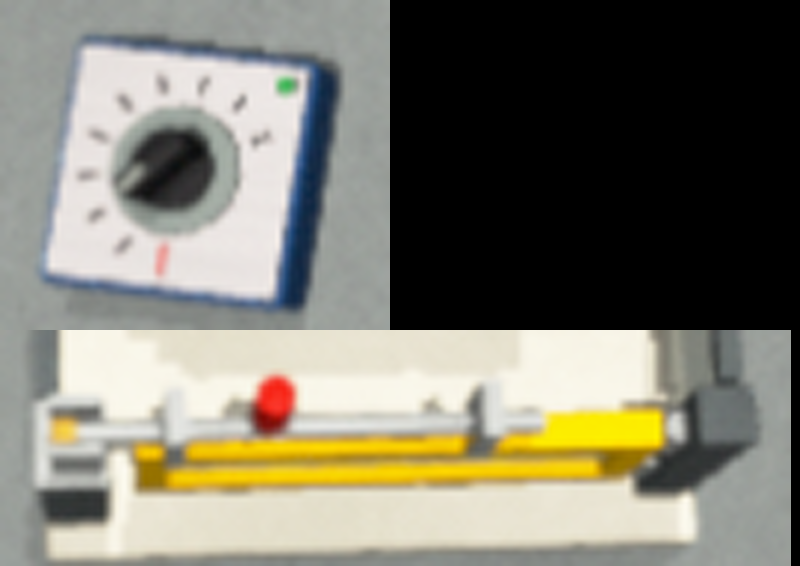

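```bash
cat >> h.py <<'E'
def plan(pos,yaw,n=None,step=.048,off=0.):
    """rows (world straight line) from the current pose to pos, yaw; prints rounded rows and predicted end"""
    s=env.read_state(); p=np.array(s["tool_pos"]); y0=s["tool_rot"][2]
    dy=np.radians((yaw-y0+180)%360-180); D=np.array(pos)-p
    n=n or int(np.ceil(max(np.linalg.norm(D)/step,abs(dy)/.149)))
    y=np.radians(y0); rows=[]; tgt0=p.copy(); yt=y
    for i in range(n):
        want=p+D*(i+1)/n-tgt0; c,si=np.cos(yt),np.sin(yt)
        t=np.round([100*(c*want[0]+si*want[1]),100*(si*want[0]-c*want[1]),-100*want[2]],1)
        sp=round(-(y+dy*(i+1)/n-yt),2)
        tgt0=tgt0+np.array([c*t[0]+si*t[1],si*t[0]-c*t[1],-t[2]])/100; yt-=sp
        rows.append([t.tolist(),sp])
    print("at",p.round(4),round(y0,1),"F",s["wrist_force"].round(1),"w",round(s["width"],4),"t",s["time_s"])
    for i in range(0,n,5): print(rows[i:i+5])
E
python3 -c "
from h import *
plan([.4705,.349,.19],135)"
```

```text
at [ 0.1487 -0.5295  0.2313] 15.7 F [-0.7 -0.1 -0. ] w 0.0856 t 1.45
[[[2.7, -3.8, 0.2], np.float64(-0.1)], [[3.1, -3.5, 0.2], np.float64(-0.11)], [[3.5, -3.1, 0.2], np.float64(-0.1)], [[3.8, -2.8, 0.2], np.float64(-0.11)], [[4.0, -2.4, 0.2], np.float64(-0.1)]]
[[[4.3, -1.9, 0.2], np.float64(-0.1)], [[4.4, -1.5, 0.2], np.float64(-0.11)], [[4.6, -1.0, 0.3], np.float64(-0.1)], [[4.6, -0.5, 0.2], np.float64(-0.11)], [[4.7, -0.1, 0.2], np.float64(-0.1)]]
[[[4.7, 0.5, 0.2], np.float64(-0.11)], [[4.5, 0.9, 0.2], np.float64(-0.1)], [[4.5, 1.4, 0.2], np.float64(-0.1)], [[4.3, 1.9, 0.2], np.float64(-0.11)], [[4.1, 2.3, 0.2], np.float64(-0.1)]]
[[[3.8, 2.7, 0.2], np.float64(-0.11)], [[3.5, 3.1, 0.2], np.float64(-0.1)], [[3.2, 3.4, 0.2], np.float64(-0.1)], [[2.8, 3.7, 0.2], np.float64(-0.11)], [[2.4, 4.0, 0.2], np.float64(-0.1)]]
```

>>> jog_arm([
  [[2.7,-3.8,0.2],-0.1],
  [[3.1,-3.5,0.2],-0.11],
  [[3.5,-3.1,0.2],-0.1],
  [[3.8,-2.8,0.2],-0.11],
  [[4.0,-2.4,0.2],-0.1],
], fingers=1, force=40)

```text
time_s: 1.95
tool_pos: [0.2291, -0.308, 0.2212]
tool_rot: [180.0, -0.0, 45.7]
wrist_force: [0.6, -0.9, 0.5]
width: 0.0853
gripper_force: 0.0
```

>>> jog_arm([
  [[4.3,-1.9,0.2],-0.1],
  [[4.4,-1.5,0.2],-0.11],
  [[4.6,-1.0,0.3],-0.1],
  [[4.6,-0.5,0.2],-0.11],
  [[4.7,-0.1,0.2],-0.1],
])

```text
time_s: 2.45
tool_pos: [0.3098, -0.0886, 0.2106]
tool_rot: [179.9, 0.0, 75.5]
wrist_force: [1.1, -0.4, -0.3]
width: 0.0855
gripper_force: 0.0
```

>>> jog_arm([
  [[4.7,0.5,0.2],-0.11],
  [[4.5,0.9,0.2],-0.1],
  [[4.5,1.4,0.2],-0.1],
  [[4.3,1.9,0.2],-0.11],
  [[4.1,2.3,0.2],-0.1],
])

```text
time_s: 2.95
tool_pos: [0.3909, 0.1319, 0.2005]
tool_rot: [179.9, 0.0, 105.4]
wrist_force: [1.0, -1.4, 0.3]
width: 0.0849
gripper_force: 0.0
```

>>> jog_arm([
  [[3.8,2.7,0.2],-0.11],
  [[3.5,3.1,0.2],-0.1],
  [[3.2,3.4,0.2],-0.1],
  [[2.8,3.7,0.2],-0.11],
  [[2.4,4.0,0.2],-0.1],
])

```text
time_s: 3.45
tool_pos: [0.4705, 0.3508, 0.1902]
tool_rot: [180.0, 0.0, 135.1]
wrist_force: [1.3, -0.3, 0.7]
width: 0.0857
gripper_force: 0.0
```

```bash
python3 -c "
from h import *
plan([.4705,.349,.07],135)"
```

```text
at [0.4705 0.3508 0.1902] 135.1 F [ 1.3 -0.3  0.7] w 0.0857 t 3.45
[[[-0.0, -0.0, 4.0], np.float64(0.0)], [[-0.1, -0.1, 4.0], np.float64(0.0)], [[-0.0, -0.0, 4.0], np.float64(0.0)]]
```

>>> jog_arm([
  [[-0.1,-0.1,4],0],
  [[0,0,4],0],
  [[0,0,3],0],
  [[0,0,1],0],
])

```text
time_s: 3.85
tool_pos: [0.4678, 0.3462, 0.0669]
tool_rot: [-179.7, -0.1, 134.9]
wrist_force: [-0.4, -0.7, -1.0]
width: 0.0855
gripper_force: 0.0
```

>>> jog_arm([
  [[0,0,0],0],
  [[0,0,0],0],
  [[0,0,0],0],
  [[0,0,0],0],
  [[0,0,0],0],
], fingers=-1)

```text
time_s: 4.35
tool_pos: [0.4734, 0.35, 0.0723]
tool_rot: [179.5, 0.0, 134.9]
wrist_force: [2.1, 4.1, -2.2]
width: 0.0131
gripper_force: 45.0
```

>>> jog_arm([
  [[0,0,0],-0.13],
  [[0,0,0],-0.13],
  [[0,0,0],-0.13],
  [[0,0,0],-0.13],
  [[0,0,0],-0.1],
])

```text
time_s: 4.85
tool_pos: [0.474, 0.3511, 0.0723]
tool_rot: [179.5, 0.3, 170.7]
wrist_force: [7.0, 9.5, -4.1]
width: 0.013
gripper_force: 44.5
```

```bash
python3 -c "
from h import *
s=env.read_state();print(s['tool_rot'],s['ft_torque'],s['wrist_force'])"
```

```text
[179.48917511   0.3333448  170.67716786] [ 1.62014199 -1.13337166 -0.03656084] [ 7.04519252  9.47590494 -4.06340703]
```

>>> jog_arm([
  [[0,0,0],-0.08],
])

```text
time_s: 4.95
tool_pos: [0.474, 0.3512, 0.0723]
tool_rot: [179.5, 0.4, 175.2]
wrist_force: [6.3, 9.8, -3.9]
width: 0.0129
gripper_force: 44.5
```

```bash
python3 -c "
from h import *
s=env.read_state();print(s['tool_rot'],s['ft_torque'],s['wrist_force'])"
```

```text
[179.49572939   0.37189085 175.21010139] [ 1.7100939  -1.24126007 -0.05584407] [ 6.28228466  9.76594755 -3.87526213]
```

>>> jog_arm([
  [[0,0,0],-0.06],
])

```text
time_s: 5.05
tool_pos: [0.4741, 0.3513, 0.0723]
tool_rot: [179.5, 0.4, 178.4]
wrist_force: [6.3, 9.8, -3.0]
width: 0.013
gripper_force: 59.9
```

```bash
python3 -c "
from h import *
s=env.read_state();print(s['tool_rot'],s['ft_torque'],s['wrist_force'])"
```

```text
[179.50046166   0.39685463 178.4463432 ] [ 1.81965614 -1.12518437 -1.53124466] [ 6.29223557  9.83765937 -3.00156262]
```

>>> jog_arm([
  [[0,0,0],-0.06],
])

```text
time_s: 5.15
tool_pos: [0.4747, 0.3513, 0.0724]
tool_rot: [179.5, 0.5, -178.2]
wrist_force: [6.9, 9.4, -4.1]
width: 0.0131
gripper_force: 88.5
```

```bash
python3 -c "
from h import *
s=env.read_state();print(s['tool_rot'],s['ft_torque'],s['wrist_force'])"
```

```text
[ 179.52082208    0.49129386 -178.220851  ] [ 1.85454398 -1.41660107 -1.8143836 ] [ 6.86303514  9.3844611  -4.13443196]
```

>>> jog_arm([
  [[0,0,0],0],
  [[0,0,0],0],
  [[0,0,0],0],
])

```text
time_s: 5.45
tool_pos: [0.4747, 0.3513, 0.0724]
tool_rot: [179.5, 0.5, -178.4]
wrist_force: [5.9, 11.0, -4.2]
width: 0.0129
gripper_force: 85.7
```

>>> jog_arm([
  [[0,0,0],0],
  [[0,0,0],0],
  [[0,0,0],0],
  [[0,0,0],0],
], fingers=1)

```text
time_s: 5.85
tool_pos: [0.4698, 0.347, 0.0703]
tool_rot: [-180.0, -0.0, -178.2]
wrist_force: [0.6, -0.4, 0.1]
width: 0.0709
gripper_force: 0.0
```

>>> jog_arm([
  [[0,0,-4.5],0],
  [[0,0,-4.5],0],
  [[0,0,-4.5],0],
  [[0,0,-4.5],0],
])

```text
time_s: 6.25
tool_pos: [0.4696, 0.3469, 0.2521]
tool_rot: [-180.0, -0.0, -178.2]
wrist_force: [1.4, -0.3, 0.1]
width: 0.0854
gripper_force: 0.0
```

```bash
python3 - <<'E'
from h import *
for n in("top","scene"):
    im,d,P=cloud(n)
    B,G,Rr=[im[...,i].astype(int) for i in range(3)]
    near=np.hypot(P[...,0]-.608,P[...,1]+.075)<.04
    m=(Rr>110)&(Rr>2*G)&(Rr>2*B)&near&(P[...,2]>.175)
    Q=P[m]; t=Q[Q[:,2]>.2205]; print(n,len(Q),len(t),t.mean(0),t.min(0),t.max(0))
    if n=="top":
        dk=(np.hypot(P[...,0]-.475,P[...,1]-.351)<.05)&(P[...,2]>.083)
        print("bar",cv2.minAreaRect(P[dk][:,:2].astype(np.float32)))
        cv2.imwrite("pics/top1.png",np.vstack([cv2.resize(im[195:250,98:163],None,fx=5,fy=5,interpolation=cv2.INTER_CUBIC),cv2.resize(im[150:205,240:305],None,fx=5,fy=5,interpolation=cv2.INTER_CUBIC)]))
plan([.61,-.0755,.26],95)
E
```

```text
top 48 36 [ 0.60790873 -0.07232146  0.2246143 ] [ 0.59947905 -0.07999819  0.2206252 ] [ 0.61671787 -0.06408707  0.22809393]
bar ((0.47017115354537964, 0.3292149603366852), (0.056081049144268036, 0.08882611244916916), 63.087684631347656)
scene 81 28 [ 0.61017272 -0.07699257  0.22381827] [ 0.6016043  -0.08383926  0.22073874] [ 0.6173487  -0.0677451   0.22570002]
at [0.4731 0.349  0.2574] -178.2 F [ 0.3  0.9 -0.1] w 0.0851 t 6.35
[[[-1.1, -3.9, -0.0], np.float64(0.14)], [[-1.7, -3.7, -0.0], np.float64(0.14)], [[-2.1, -3.4, -0.1], np.float64(0.13)], [[-2.6, -3.2, 0.0], np.float64(0.14)], [[-3.0, -2.7, -0.0], np.float64(0.14)]]
[[[-3.3, -2.3, -0.0], np.float64(0.14)], [[-3.7, -1.8, -0.1], np.float64(0.13)], [[-3.8, -1.3, 0.0], np.float64(0.14)], [[-4.0, -0.8, -0.0], np.float64(0.14)], [[-4.0, -0.2, -0.0], np.float64(0.14)]]
[[[-4.1, 0.4, -0.1], np.float64(0.14)]]
```

View pics/top1.png

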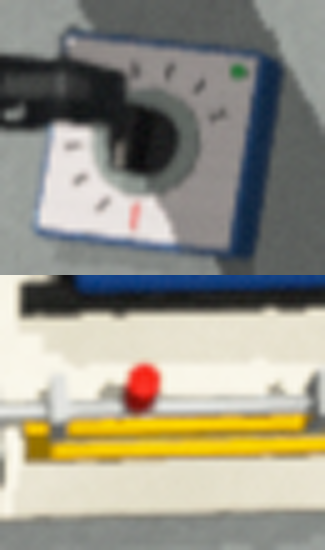

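>>> jog_arm([
  [[-1.1,-3.9,0],0.14],
  [[-1.7,-3.7,0],0.14],
  [[-2.1,-3.4,-0.1],0.13],
  [[-2.6,-3.2,0],0.14],
  [[-3.0,-2.7,0],0.14],
])

```text
time_s: 6.85
tool_pos: [0.5321, 0.1526, 0.2506]
tool_rot: [-180.0, -0.0, 142.0]
wrist_force: [0.2, -0.1, -0.1]
width: 0.0855
gripper_force: 0.0
```

>>> jog_arm([
  [[-3.3,-2.3,0],0.14],
  [[-3.7,-1.8,-0.1],0.13],
  [[-3.8,-1.3,0],0.14],
  [[-4.0,-0.8,0],0.14],
  [[-4.0,-0.2,0],0.14],
])

```text
time_s: 7.35
tool_pos: [0.5941, -0.04, 0.2515]
tool_rot: [-179.9, -0.0, 102.4]
wrist_force: [1.4, -0.1, -0.7]
width: 0.0852
gripper_force: 0.0
```

>>> jog_arm([
  [[-4.1,0.4,-0.1],0.14],
])

```text
time_s: 7.45
tool_pos: [0.607, -0.0789, 0.2523]
tool_rot: [-179.9, -0.0, 94.4]
wrist_force: [0.2, -0.1, 0.3]
width: 0.0852
gripper_force: 0.0
```

```bash
python3 - <<'E'
from h import *
im,d,P=cloud("top")
dk=(np.hypot(P[...,0]-.475,P[...,1]-.351)<.05)&(P[...,2]>.083)
print("bar",cv2.minAreaRect(P[dk][:,:2].astype(np.float32)))
im2,_,_=cloud("scene")
cv2.imwrite("pics/v2.png",np.hstack([cv2.resize(im[195:250,98:163],(390,330),interpolation=cv2.INTER_CUBIC),cv2.resize(im2[160:270,230:360],(390,330),interpolation=cv2.INTER_CUBIC)]))
plan([.6105,-.0745,.190],95)
E
```

```text
bar ((0.47020915150642395, 0.35194188356399536), (0.015162518247961998, 0.04077423736453056), 86.23249816894531)
at [ 0.6081 -0.0823  0.2521] 94.3 F [-0.6 -0.1 -0.1] w 0.0856 t 7.55
[[[0.4, 0.1, 3.1], np.float64(-0.01)], [[0.4, 0.2, 3.1], np.float64(-0.0)]]
```

View pics/v2.png

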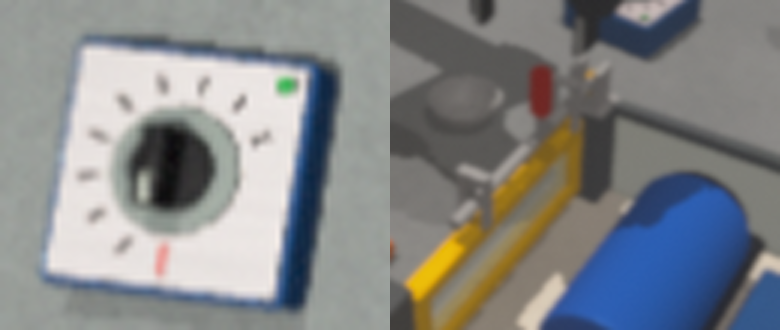

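>>> jog_arm([
  [[0.4,0.1,3],0],
  [[0.3,0.1,2.5],0],
  [[0,0,0.8],0],
  [[0,0,0],0],
])

```text
time_s: 7.95
tool_pos: [0.6073, -0.0695, 0.1887]
tool_rot: [-179.8, -0.1, 94.8]
wrist_force: [1.1, 0.6, 0.2]
width: 0.0853
gripper_force: 0.0
```

>>> jog_arm([
  [[0,0,0],0],
  [[0,0,0],0],
  [[0,0,0],0],
  [[0,0,0],0],
  [[0,0,0],0],
], fingers=-1, force=60)

```text
time_s: 8.45
tool_pos: [0.6099, -0.0703, 0.1913]
tool_rot: [179.8, 0.0, 94.8]
wrist_force: [4.0, 0.1, -1.1]
width: 0.0184
gripper_force: 58.5
```

>>> jog_arm([
  [[0,0.2,-0.5],0],
  [[0,0,-0.4],0],
  [[0,0,-0.4],0],
  [[0,0,0],0],
])

```text
time_s: 8.85
tool_pos: [0.6102, -0.0703, 0.2036]
tool_rot: [-179.9, 0.0, 94.7]
wrist_force: [-1.6, -0.7, -1.5]
width: 0.0185
gripper_force: 58.7
```

>>> jog_arm([
  [[-0.5,0,0],0],
  [[-0.5,0,0],0],
])

```text
time_s: 9.05
tool_pos: [0.6108, -0.0799, 0.2028]
tool_rot: [-179.9, -0.1, 94.8]
wrist_force: [-4.3, 0.9, -1.8]
width: 0.0186
gripper_force: 58.8
```

>>> jog_arm([
  [[-0.6,0,0],0],
  [[-0.6,0,0],0],
  [[-0.7,0,0],0],
  [[-0.7,0,0],0],
  [[0,0,0],0],
])

```text
time_s: 9.55
tool_pos: [0.6126, -0.1077, 0.2026]
tool_rot: [-179.8, 0.0, 94.7]
wrist_force: [-6.2, -1.4, -1.7]
width: 0.0183
gripper_force: 58.8
```

>>> jog_arm([
  [[0,-0.7,0],-0.04],
  [[0,-0.7,0],-0.04],
  [[0,-0.7,0],-0.04],
  [[0,-0.7,0],-0.04],
  [[-0.1,-0.7,0],-0.04],
])

```text
time_s: 10.05
tool_pos: [0.5813, -0.1132, 0.204]
tool_rot: [179.8, 0.1, 106.3]
wrist_force: [2.1, 1.7, -2.1]
width: 0.0184
gripper_force: 59.0
```

>>> jog_arm([
  [[0,-0.8,0],-0.05],
  [[0,-0.8,0],-0.05],
  [[0,-0.8,0],-0.05],
  [[-0.1,-0.8,0],-0.05],
  [[0,-0.8,0],-0.05],
])

```text
time_s: 10.55
tool_pos: [0.5443, -0.1291, 0.2038]
tool_rot: [179.8, 0.1, 120.6]
wrist_force: [0.7, 1.4, -2.1]
width: 0.0183
gripper_force: 59.0
```

>>> jog_arm([
  [[0,0,0],0],
  [[0,0,0],0],
  [[0,0,0],0],
  [[0,0,0],0],
  [[0,0,0],0],
])

```text
time_s: 11.05
tool_pos: [0.5436, -0.1285, 0.2034]
tool_rot: [180.0, 0.0, 120.5]
wrist_force: [2.5, -0.5, -1.9]
width: 0.0188
gripper_force: 59.1
```

```bash
python3 - <<'E'
from h import *
im,d,P=cloud("top"); im2,_,_=cloud("scene")
cv2.imwrite("pics/v3.png",np.hstack([cv2.resize(im[120:250,200:370],(400,306)),cv2.resize(im2[140:290,190:390],(400,306))]))
B,G,Rr=[im[...,i].astype(int) for i in range(3)]; z=P[...,2]
yel=(Rr>130)&(G>100)&(B<90)&(z>.12)&(z<.145)&(np.hypot(P[...,0]-.56,P[...,1]+.16)<.2)
L=cv2.fitLine(P[yel][:,:2].astype(np.float32),cv2.DIST_HUBER,0,.01,.01).ravel()
print(yel.sum(),np.degrees(np.arctan2(L[1],L[0])),env.read_state()["time_s"])
E
```

```text
5 -70.21436 11.15
```

View pics/v3.png

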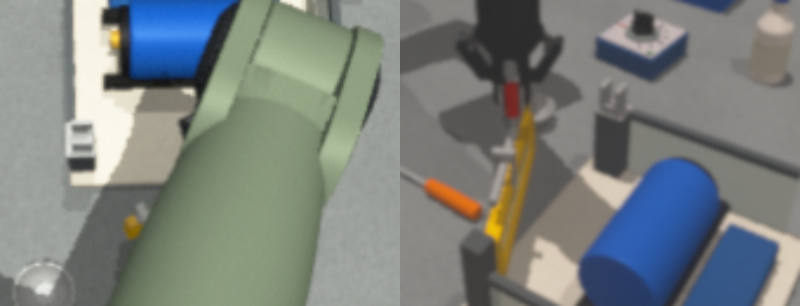

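The picture shows the gate (right half, px 515,190) swung open with the red grip (512,100) between the fingers and the keeper empty (612,95). The dial's bar stands at off.

```bash
python3 -c "
from cell import env
print(env.close_job())"
```

```text
the job is handed in; nothing more can be done
None
```

I turned the dial to its off stop, lifted the bolt and drew it back about 37 mm, and handed in the job still holding the gate at rest, about 25° open by tool position; the hand-in gave no verdict.

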